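# Find the draft-shield guide that fits, by feeler blade

## Task

On the weighing bench, take the orange-handled feeler blade out of its grey stand and find, by sliding it gently down into the gaps of the pane guide and feeling the drag, which of the five gaps fits: some are loose, some are far too tight, and just one takes the blade with a light, steady drag. Leave the blade fully home and upright in the gap with the light drag, let go of it, without ever forcing it hard against the guide or disturbing the jars or the brass weight.

Things in the scene. Friction and masses are not known exactly. Their poses are not given: they have to be found in the camera images.
- blade: Feeler blade, loose, about 120 g, upright in the stand at the start, bottom edge 12 mm above the table. Origin: centre of its bottom edge, z up. Steel blade 6 mm thick (x), 30 mm wide (y), 51 mm long; the lowest 3 mm only 3.5 mm thick. Handle on top of it. Either face may go against the guide's wall.
- handle (a point): Centre of the blade's orange handle, 73 mm above the blade's origin; axes as the blade's. Handle 14 mm (x) by 30 mm (y) by 46 mm high, from 50 to 96 mm above the origin. Best gripped across the 14 mm (fingers closing along x).
- stand: Grey plastic stand, fixed, 60 x 70 x 46 mm with a 9 x 34 mm pocket 34 mm deep, long side along its y. Origin at the centre of the underside. The blade is lifted straight up out of it.
- guide_block: Aluminium pane guide, fixed, about 84 (x) by 222 (y) by 61 mm high. Origin: centre of its underside, z up. Five gaps open at the top in a row along its y, 44 mm apart, long sides along y. A rigid aluminium wall bounds all gaps on +x; on -x each has a white spring cartridge, all alike to look at, with a steel leaf that yields to -x. Which cartridge is in which gap changes from start to start.
- wall (a point): Middle of the upright wall's face, 40 mm above the table; the face is at x = +11 mm in the guide's frame and looks to the guide's -x. Axes as the guide's. Pressing the blade on the wall or on a gap's floor with over 25 N is forcing it.
- gap_1 (a point): Point at the mouth of the gap at the guide's -y end, 60 mm above the table; in plan the blade's centre when its face lies on the wall (guide x = +8 mm, middle of the gap in y). Axes as the guide's. Blue sloping lips at the mouth are 12 mm deep; below them the gap is 16 mm wide in x (-5 to +11 mm) and 34 mm in y. Its floor is a rubber pad, top 12 mm above the table: blade on it = fully home.
- gap_2 (a point): The same point of the next gap, 44 mm to +y. In all five gaps the leaf slopes in from 46 to 30 mm above the table; below 30 mm its face is 3 mm from the wall until pushed back. Each floor pad gives 1 mm per 3 N. The leaf meets a blade held along the wall when the bottom edge is some 32 to 42 mm above the table.
- gap_3 (a point): The same point of the middle gap. Force to push the blade slowly down along the wall, in any gap: loose, under 1.5 N all the way; right, 2 to 8 N and steady, down to the floor; tight, past 11 N within a few millimetres of meeting the leaf, long before it is home.
- gap_4 (a point): The same point of the fourth gap, 44 mm to +y of the middle one. Two gaps are loose, two tight, one right.
- gap_5 (a point): The same point of the gap at the guide's +y end, 88 mm to +y of the middle one. With the blade deep in a gap, the leaf of the right gap pushes it sideways towards the wall with about 3 N, that of a loose gap with under 0.5 N.
- amber_jar: Amber glass jar with green cap, 52 mm across, 75 mm high, loose bystander. Origin at the centre of its underside.
- white_jar: White plastic jar, 44 mm across, 70 mm high, loose bystander. Origin at the centre of its underside.
- cal_weight: Brass calibration weight with a knob, 38 mm across, 52 mm high, loose bystander. Origin at the centre of its underside.
Not all that is in view belongs to the job. There is more than one size of the blade; the job needs the larger.

How it is judged:
By the outcome, as a careful person would: the job done as asked, in the order asked, and still so for the second after the job is handed in, with the robot touching nothing.
It also fails if it takes over 72 s, if anything falls off the work surface, if the arm or the gripper's body presses on something with over 40 N, if the wrist force passes 120 N, or if a joint passes its speed limit or range.

## Robot

A 6-joint arm with a two-finger parallel gripper is mounted at the origin on the work surface. World frame = base frame: x ahead of the robot, y to its left, z up, the work surface at z = 0. Lengths are in mm, angles in rad, forces in N, time in s.
With the tool pointing down it reaches from about 275 to 850 mm from the base axis. Payload 19 kg.
Tool frame: the origin (TCP) lies between the finger pads; the fingertips stand 8 mm ahead of it and the grasp point (between the pads) lies 11 mm behind it; z points along the fingers, x is the direction in which the jaws open and shut, and the axes are right-handed (so a half turn about z gives the same grasp; the last joint's range is limited). The gripper opens to 85 mm and grips with 20 to 120 N. Pads are 22 mm wide; open, the fingers measure 114 mm over their backs; the gripper's body (76 mm by 85 mm) begins 54 mm behind the grasp point. The pads swing forward as they close: fully open they stand 13 mm farther back than shut.
Start: joints at [1.094, 0.15, 1.437, -0, 1.554, -0.134], TCP at [193.275, 541.513, 239.267] pointing down, gripper open.
Joint ranges: [-2.8, 2.8], [-0.68, 2.1], [0.12, 2.68], [-1.39, 4.53], [0.16, 2.79], [-2.81, 2.81]. Speed limits (rad/s): [1.89, 1.89, 2.22, 3.01, 3.01, 3.01].

## Interface

Orientations are given as a rotation vector (axis times angle).
In Python, from bench import * gives the robot as it stands.
- The arm moves only by the tool jog_arm, never from a script. Its argument "deltas" is a list of rows, each a list of 4 numbers: the shift along the tool's x, y, z in m, then the turn about the tool's z in degrees. In form: [[x, y, z, roll], ...]. A call has 1 to 10 rows; each row is the pose to reach, as a shift and turn from the pose measured when the call began, along the tool's axes at that moment; what a row does not reach only later rows make up. A row lasts 1/8 s, in which the tool goes at most 62.5 mm and 10.7 degrees, less where a joint would pass 70% of its speed; a pose out of reach is approached as far as the arm can. A call with a gripper value outside its range is refused whole. "jaw" is the opening in per cent of the stroke, from 0 (shut) to 100 (fully open), set as the call begins (left out, the last holds). The fingers move at their own pace and stop on an object; the grip force is fixed at half the most. Time passes only in rows, so rows that repeat a pose let the fingers close. It gives the time, the measured TCP pose, the force and the opening at its end, in the units of the state.
- observe(): the state, without advancing time (a new reading comes with each control period).
- capture(name): name is "side" or "top" or "wrist"; returns a dict with "frame" (420x560x3 uint8, red, green, blue), "intrinsics" (3x3 intrinsics, pixels), "k1" (the pictures are not rectified: a ray, as slopes to the right and down, at radius r is drawn at 1 + k1 r^2 times it, then the intrinsics apply), "eye" and "rotation" of the camera in the world; the wrist camera has in their place "tool_from_camera" (4x4, takes a point from camera to tool coordinates, whose origin is the TCP and whose axes are the tool frame's). Camera axes: x right, y up, looking along -z (the intrinsics and any distortion apply to the point x, -y, -z); pixel columns grow to the right and rows downward; lengths in mm; the calibration is good to about 2 mm. A picture is of the moment at which its call begins: read the wrist's pose just before it. There is no depth.
- job_done(): hands the job in, once; it reports no verdict.
The state is a dict: "clock": time; "qpos": joint angles; "dq": joint speeds; "effort": joint torques, N m; "tool_pos": TCP position; "orientation": TCP orientation; "wrist_force": force on the tool from outside, world axes, zero at the start; "moment": the same for the moment, N m; "finger_gap": finger opening in mm.
Only numpy, scipy, OpenCV 4.12 (cv2) and the standard library are available. Lean on these libraries where they do the work, as an engineer would, in place of code of your own. Each camera call takes 0.05 s, during which the arm holds its last target.

## Working session

There is one attempt and no reset: what is moved stays moved. The work goes in short steps, Python scripts to look and compute and a tool call to move; the robot and the scene stay as the last step left them, time stands still between calls to the robot, and variables do not carry over. Pictures are saved under pics/ and viewed, and the job is handed in when it is done.

Besides the shell and the picture viewer there is one more tool, called after ">>>" as name(argument=value, ...), one argument or row to a line, values as JSON. jog_arm: Moves the arm, as the interface text tells. Its arguments: {"type":"object","properties":{"deltas":{"type":"array","items":{"type":"array","items":{"type":"number"}}},"jaw":{"type":"number"}},"required":["deltas"]}

```bash
mkdir -p pics; ls; python3 - <<'E'
from bench import *
import cv2,pickle
print(observe())
for n in ["side","top","wrist"]:
    c=capture(n); cv2.imwrite(f"pics/{n}0.png",c["frame"][:,:,::-1]); pickle.dump(c,open(f"{n}0.pkl","wb"))
    print(n,{k:v for k,v in c.items() if k!="frame"})
E
```

```text
pics
{'clock': 0.0, 'qpos': array([ 1.09400561e+00,  1.51001016e-01,  1.43804688e+00, -1.07239982e-05,
        1.55381649e+00, -1.33996488e-01]), 'dq': array([-9.01068597e-05,  1.25881690e-03, -2.82679563e-04, -3.88002671e-04,
        7.82829470e-04,  4.19610649e-04]), 'effort': array([-1.22719532e-03, -7.13047600e+01, -5.70854402e+01, -3.16594796e-04,
        8.96305108e-03, -2.69801052e-05]), 'tool_pos': array([193.17371786, 541.31573191, 238.65902301]), 'orientation': array([ 2.56729050e+00,  1.80966060e+00, -1.76377213e-03]), 'wrist_force': array([ 0.38037711,  0.09442958, -0.26322575]), 'moment': array([-0.00559824, -0.02505972, -0.02602481]), 'finger_gap': 85.10153787348729}
side {'intrinsics': array([[532.88259851,   0.        , 273.79961973],
       [  0.        , 532.88259851, 210.61837679],
       [  0.        ,   0.        ,   1.        ]]), 'k1': -0.1747443604892306, 'eye': array([  19.32266238, -844.5371734 ,  673.80991231]), 'rotation': array([ 1.04541176, -0.28395849, -0.53290498])}
top {'intrinsics': array([[379.56208536,   0.        , 277.59080245],
       [  0.        , 379.56208536, 214.61333902],
       [  0.        ,   0.        ,   1.        ]]), 'k1': 0.031066463890932816, 'eye': array([435.40542398,  12.69865683, 820.84607866]), 'rotation': array([ 0.17168141, -0.14607225, -1.45586415])}
wrist {'intrinsics': array([[337.0584093 ,   0.        , 283.03526863],
       [  0.        , 337.0584093 , 208.24424523],
       [  0.        ,   0.        ,   1.        ]]), 'k1': -0.04762089360193168, 'tool_from_camera': array([[ 9.99999079e-01,  4.11954548e-04, -1.29290593e-03,
        -5.59774466e-01],
       [-3.46466775e-05, -9.44741107e-01, -3.27817386e-01,
        -8.30499591e+01],
       [-1.35650724e-03,  3.27817129e-01, -9.44740223e-01,
        -1.35155977e+02],
       [ 0.00000000e+00,  0.00000000e+00,  0.00000000e+00,
         1.00000000e+00]])}
```

View pics/side0.png

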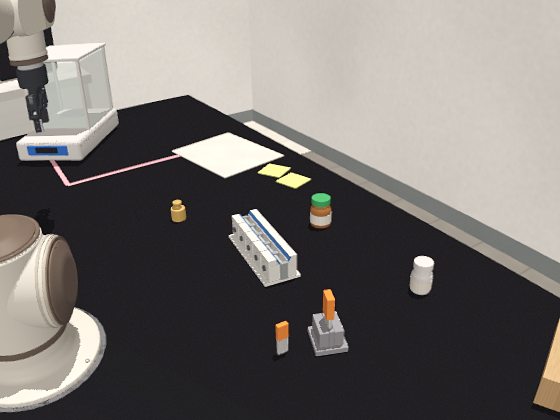

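View pics/top0.png

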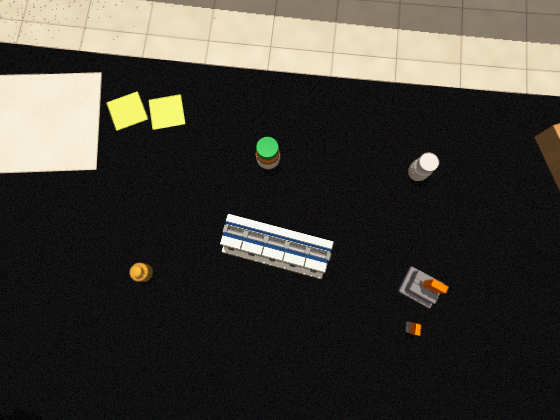

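View pics/wrist0.png

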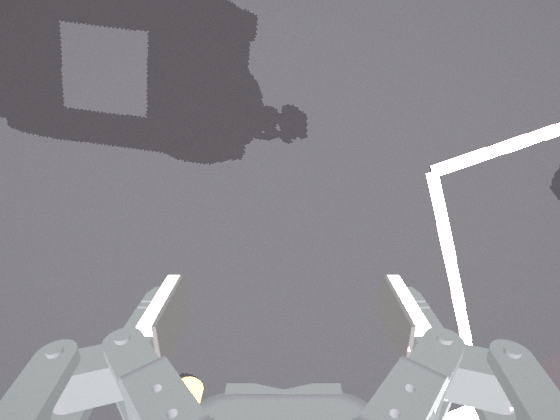

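```bash
cat > h.py <<'E'
import numpy as np,cv2,pickle
from scipy.spatial.transform import Rotation as R
def pose(c,tp=None,ori=None):
    if 'eye' in c: return R.from_rotvec(c['rotation']).as_matrix(),np.array(c['eye'])
    T=c['tool_from_camera']; Rt=R.from_rotvec(ori).as_matrix()
    return Rt@T[:3,:3], Rt@T[:3,3]+tp
def ray(c,uv,**k):
    M,e=pose(c,**k); K=c['intrinsics']
    d=np.array([(uv[0]-K[0,2])/K[0,0],(uv[1]-K[1,2])/K[1,1]])
    s=d.copy()
    for _ in range(30): s=d/(1+c['k1']*(s@s))
    v=M@np.array([s[0],-s[1],-1]); return e,v
def onz(c,uv,z,**k):
    e,v=ray(c,uv,**k); return e+v*(z-e[2])/v[2]
def proj(c,p,**k):
    M,e=pose(c,**k); q=M.T@(np.asarray(p,float)-e); s=np.array([q[0],-q[1]])/-q[2]
    s=s*(1+c['k1']*(s@s)); K=c['intrinsics']; return np.array([K[0,0]*s[0]+K[0,2],K[1,1]*s[1]+K[1,2]])
def tri(rs):
    A=np.zeros((3,3));b=np.zeros(3)
    for e,v in rs:
        v=v/np.linalg.norm(v);P=np.eye(3)-np.outer(v,v);A+=P;b+=P@e
    return np.linalg.solve(A,b)
def crop(fr,x0,y0,x1,y1,s,name):
    cv2.imwrite(name,cv2.resize(fr[y0:y1,x0:x1,::-1],None,fx=s,fy=s,interpolation=cv2.INTER_CUBIC))
E
python3 - <<'E'
from h import *
t=pickle.load(open('top0.pkl','rb'));s=pickle.load(open('side0.pkl','rb'))
crop(t['frame'],390,255,460,345,6,'pics/t_blade.png')
crop(t['frame'],212,205,342,285,6,'pics/t_guide.png')
crop(s['frame'],265,280,360,365,6,'pics/s_blade.png')
E
```

```text
(no output)
```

View pics/t_blade.png

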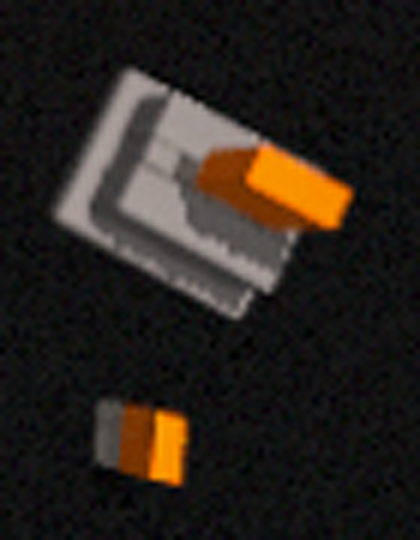

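View pics/t_guide.png

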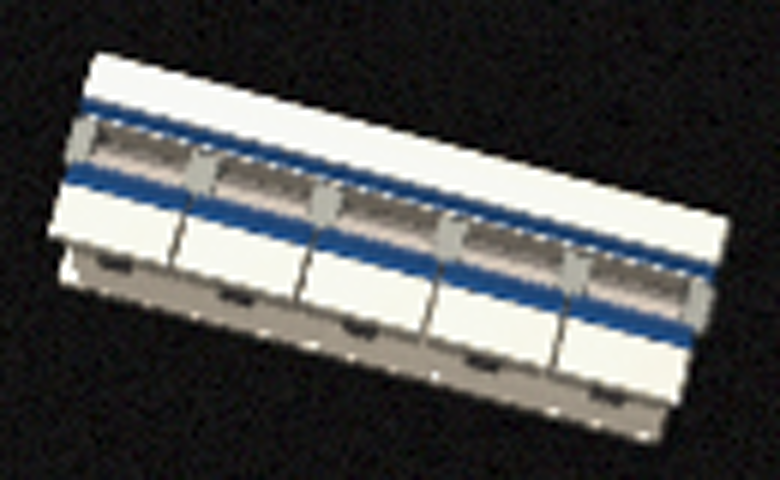

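View pics/s_blade.png

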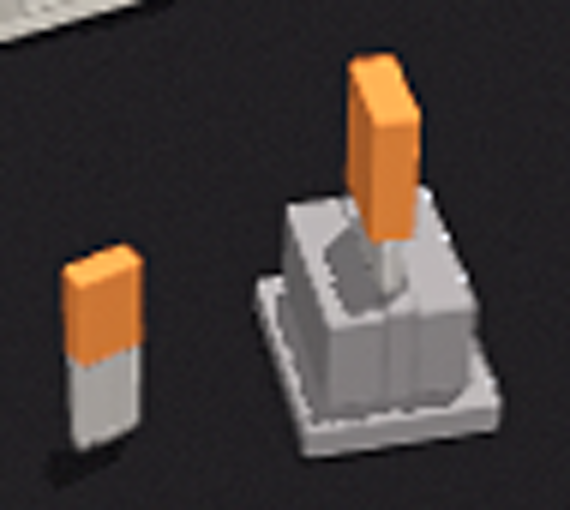

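```bash
python3 - <<'E'
from h import *
t=pickle.load(open('top0.pkl','rb'))
f=lambda x,y,X,Y,z: onz(t,(X+(x+.5)/6-.5,Y+(y+.5)/6-.5),z)
h=[f(x,y,390,255,108)[:2] for x,y in [(262,143),(355,190),(335,232),(246,185)]]
h=np.array(h);print(h.round(1),h.mean(0));d=(h[1]-h[0]+h[2]-h[3])/2;print('hlen',np.linalg.norm(d),np.degrees(np.arctan2(d[1],d[0])), 'w',np.linalg.norm(h[3]-h[0]))
st=np.array([f(x,y,390,255,4)[:2] for x,y in [(127,66),(58,213),(240,318)]]);print('stand',st,np.linalg.norm(np.diff(st,axis=0),axis=1), 'c',(st[0]+st[2])/2)
g=np.array([f(x,y,212,205,61)[:2] for x,y in [(97,52),(730,218),(682,405),(50,237)]]);print(g.round(1))
for a in range(4): print(np.linalg.norm(g[a]-g[(a+1)%4]))
d=(g[0]-g[1]+g[3]-g[2])/2;yaw=np.arctan2(-d[0],d[1]);print('yaw',np.degrees(yaw))
for p,q in [((85,100),(715,266)),((80,115),(712,280)),((68,180),(690,340)),((66,165),(690,325))]:
    for z in (61,49): print(p,z,f(*p,212,205,z)[:2].round(1),f(*q,212,205,z)[:2].round(1))
fl=[f(x,y,212,205,4)[:2] for x,y in [(62,283),(660,442)]];print('flange',fl)
ex=np.array([np.cos(yaw),np.sin(yaw)]);ey=np.array([-ex[1],ex[0]])
for p in list(g)+fl: print((p-g.mean(0))@ex,(p-g.mean(0))@ey)
for x,y in [(85,100),(715,266),(80,115),(712,280),(68,180),(690,340),(66,165),(690,325)]:
  q=f(x,y,212,205,61)[:2]-g.mean(0);print((x,y),q@ex,q@ey)
E
```

```text
[[ 494.9 -264.9]
 [ 483.9 -293.1]
 [ 470.7 -287.3]
 [ 481.7 -260.4]] [ 482.80016154 -276.44055508]
hlen 29.613443101193607 -111.7875701378881 w 13.97861601236116
stand [[ 525.21447061 -257.84104603]
 [ 471.39651702 -235.87005288]
 [ 442.93540712 -299.29209797]] [58.12999801 69.51539815] c [ 484.07493887 -278.566572  ]
[[584.4 135.8]
 [551.1 -83.2]
 [487.5 -72.4]
 [519.9 142.8]]
221.55883998833758
64.5527403833193
217.6525646295733
64.95217697163433
yaw -8.61085484728865
(85, 100) 61 [567.5 137.6] [534.5 -79.5]
(85, 100) 49 [569.6 139.6] [536. -81.]
(80, 115) 61 [562.2 138.6] [529.7 -78.9]
(80, 115) 49 [564.2 140.6] [531.2 -80.4]
(68, 180) 61 [539.7 139.5] [509.  -73.3]
(68, 180) 49 [541.3 141.5] [510.2 -74.6]
(66, 165) 61 [544.7 140.9] [514.  -72.9]
(66, 165) 49 [546.4 142.9] [515.2 -74.2]
flange [array([510.23610551, 145.94086548]), array([477.61556377, -72.16109821])]
32.44689452500418 111.1795364061146
32.27122270898231 -110.37923393798808
-32.271222708982386 -109.22639810176938
-32.44689452500426 108.4260956336428
-42.442489177400105 110.0815551547263
-42.040526353422095 -110.44600488240364
(85, 100) 15.410866614789336 110.396292866096
(715, 266) 15.262401294439401 -109.22160490184163
(80, 115) 10.009605137915607 110.56202867457824
(712, 280) 10.447310798152365 -109.32755450107133
(68, 180) -12.387762789041481 108.12259034182944
(690, 340) -10.829578934172009 -106.84948752773026
(66, 165) -7.655338506583903 110.23918030527341
(690, 325) -6.002335993828419 -105.70442760137236
```

```bash
cat > go.py <<'E'
from bench import *
from h import *
import sys
def delta(p,ang):
    o=observe();M=R.from_rotvec(o['orientation']).as_matrix()
    a=np.degrees(np.arctan2(M[1,0],M[0,0]))
    d=M.T@(np.array(p)-o['tool_pos'])
    print('t',round(o['clock'],2),'pos',o['tool_pos'].round(1),'ang',round(a,2),'tilt',M[:,2].round(4),'F',o['wrist_force'].round(2),'M',o['moment'].round(2),'gap',round(o['finger_gap'],1))
    print('delta m',(d/1000).round(4),'roll',round((a-ang+180)%360-180,2))
if __name__=='__main__': delta([float(x) for x in sys.argv[1:4]],float(sys.argv[4]))
E
python3 go.py 482.8 -276.4 190 -22
```

```text
t 0.15 pos [193.2 541.4 238.8] ang 70.36 tilt [-4.e-04 -8.e-04 -1.e+00] F [-0.27 -0.66  0.76] M [ 0.04 -0.06 -0.  ] gap 85.6
delta m [-0.6728  0.5476  0.0494] roll 92.36
```

Two things could be taken for the blade. One is the orange handle in the grey stand at top-view pixel (439,286). The other is a smaller orange-handled blade standing free at (414,329). I choose the one in the stand: the close crop shows a handle of about 30 x 14 mm in the pocket.

>>> jog_arm(
  deltas=[
    [-0.05,0.04,0,9],
    [-0.1,0.08,0,18],
    [-0.14,0.115,0,27],
    [-0.19,0.155,0,36],
    [-0.24,0.195,0,45],
    [-0.29,0.235,0,54],
    [-0.335,0.275,0,63],
    [-0.38,0.315,0,72],
    [-0.43,0.355,0,80],
    [-0.48,0.39,0,88],
  ],
  jaw=60,
)

```text
clock: 1.4
tool_pos: [398.3, -40.0, 239.3]
orientation: [3.102, -0.489, 0.0]
wrist_force: [1.1, 0.3, 1.3]
finger_gap: 51.1
```

```bash
python3 go.py 482.8 -276.4 190 -22
```

```text
t 1.4 pos [398.3 -40.  239.3] ang -17.92 tilt [ 1.e-04 -8.e-04 -1.e+00] F [1.1  0.32 1.3 ] M [ 0.01 -0.04 -0.02] gap 51.1
delta m [0.1532 0.1989 0.0495] roll 4.08
```

>>> jog_arm(
  deltas=[
    [0.035,0.045,0.01,2],
    [0.07,0.09,0.02,4],
    [0.1,0.13,0.035,4],
    [0.13,0.17,0.045,4],
    [0.1532,0.1989,0.0495,4],
    [0.1532,0.1989,0.0495,4],
    [0.1532,0.1989,0.0495,4],
  ],
)

```text
clock: 2.28
tool_pos: [482.6, -276.0, 189.8]
orientation: [3.084, -0.597, -0.0]
wrist_force: [-0.3, -0.0, -0.4]
finger_gap: 51.1
```

```bash
python3 - <<'E'
from go import *
delta([482.8,-276.4,79],-22)
o=observe();c=capture('wrist');pickle.dump((o,c),open('w1.pkl','wb'));cv2.imwrite('pics/w1.png',c['frame'][:,:,::-1])
for z in (108,): print(proj(c,[482.8,-276.4,z],tp=o['tool_pos'],ori=o['orientation']))
E
```

```text
t 2.27 pos [ 482.6 -276.   189.8] ang -21.93 tilt [-3.e-04 -3.e-04 -1.e+00] F [-0.31 -0.02 -0.36] M [-0.01  0.04 -0.01] gap 51.1
delta m [0.0003 0.0002 0.1108] roll 0.07
[281.22469021 221.12073658]
```

View pics/w1.png

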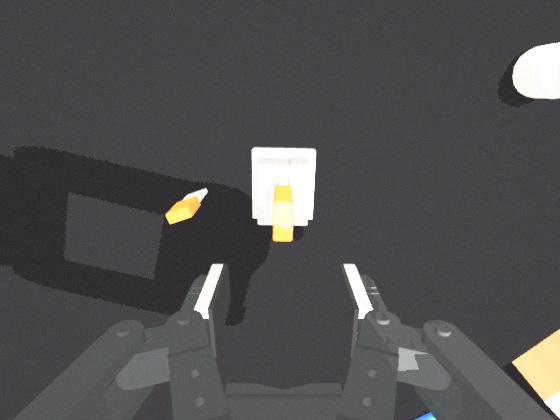

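>>> jog_arm(
  deltas=[
    [0.001,0.001,0.04,0],
    [0.001,0.001,0.08,0],
    [0.001,0.001,0.1,0],
    [0.001,0.001,0.11,0],
    [0.001,0.001,0.11,0],
  ],
  jaw=40,
)

```text
clock: 2.95
tool_pos: [483.2, -276.7, 80.4]
orientation: [3.084, -0.596, 0.0]
wrist_force: [-0.0, -0.2, 0.4]
finger_gap: 34.2
```

```bash
python3 - <<'E'
from go import *
delta([482.8,-276.4,79],-22)
o=observe();c=capture('wrist');pickle.dump((o,c),open('w2.pkl','wb'));cv2.imwrite('pics/w2.png',c['frame'][:,:,::-1])
E
```

```text
t 2.95 pos [ 483.2 -276.7   80.4] ang -21.87 tilt [ 1.e-04 -7.e-04 -1.e+00] F [-0.05 -0.23  0.41] M [-0.02  0.02  0.02] gap 34.2
delta m [-0.0005 -0.0001  0.0014] roll 0.13
```

View pics/w2.png

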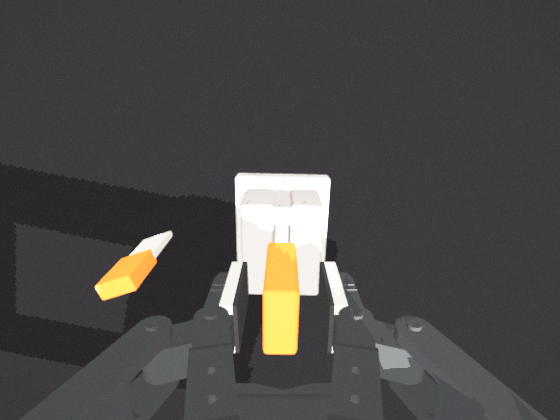

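The handle spans columns 264–299, between pads at about 243 and 325, so it is centred. Closing now.

>>> jog_arm(
  deltas=[
    [0,0,0,0],
    [0,0,0,0],
    [0,0,0,0],
    [0,0,0,0],
    [0,0,0,0],
  ],
  jaw=0,
)

```text
clock: 3.62
tool_pos: [483.8, -277.1, 82.2]
orientation: [3.083, -0.596, 0.004]
wrist_force: [-3.1, 2.5, 8.5]
finger_gap: 13.4
```

```bash
python3 go.py 483.2 -276.7 135 -22
```

```text
t 3.62 pos [ 483.8 -277.1   82.2] ang -21.88 tilt [ 0.0019 -0.0019 -1.    ] F [-3.14  2.49  8.45] M [ 0.52  0.47 -0.17] gap 13.4
delta m [-0.0006 -0.0001 -0.0528] roll 0.12
```

>>> jog_arm(
  deltas=[
    [0,0,-0.005,0],
    [0,0,-0.015,0],
    [0,0,-0.03,0],
    [0,0,-0.05,0],
    [0,0,-0.07,0],
    [0,0,-0.08,0],
    [0,0,-0.08,0],
    [0,0,-0.08,0],
    [0,0,-0.08,0],
  ],
)

```text
clock: 4.75
tool_pos: [483.4, -276.8, 161.5]
orientation: [3.084, -0.596, 0.002]
wrist_force: [0.4, 0.0, -1.6]
finger_gap: 13.2
```

```bash
python3 - <<'E'
from go import *
delta([480,-190,170],-8.6)
o=observe();c=capture('wrist');pickle.dump((o,c),open('w3.pkl','wb'));cv2.imwrite('pics/w3.png',c['frame'][:,:,::-1])
c=capture('top');pickle.dump((o,c),open('t3.pkl','wb'));crop(c['frame'],380,200,520,320,5,'pics/t3.png')
c=capture('side');pickle.dump((o,c),open('s3.pkl','wb'));crop(c['frame'],230,180,400,330,4,'pics/s3.png')
E
```

```text
t 4.75 pos [ 483.4 -276.8  161.5] ang -21.88 tilt [ 0.001  -0.0012 -1.    ] F [ 0.36  0.03 -1.62] M [-0.01  0.04 -0.03] gap 13.2
delta m [-0.0355 -0.0793 -0.0086] roll -13.28
```

View pics/w3.png

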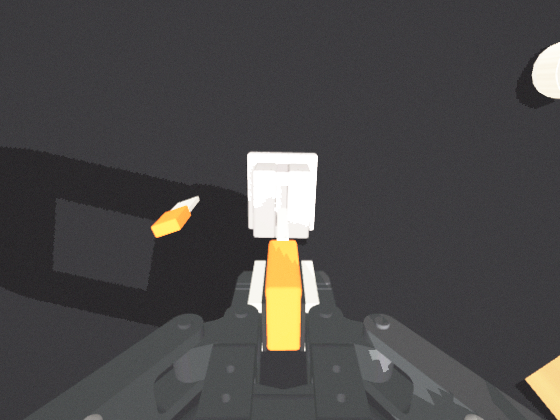

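View pics/s3.png

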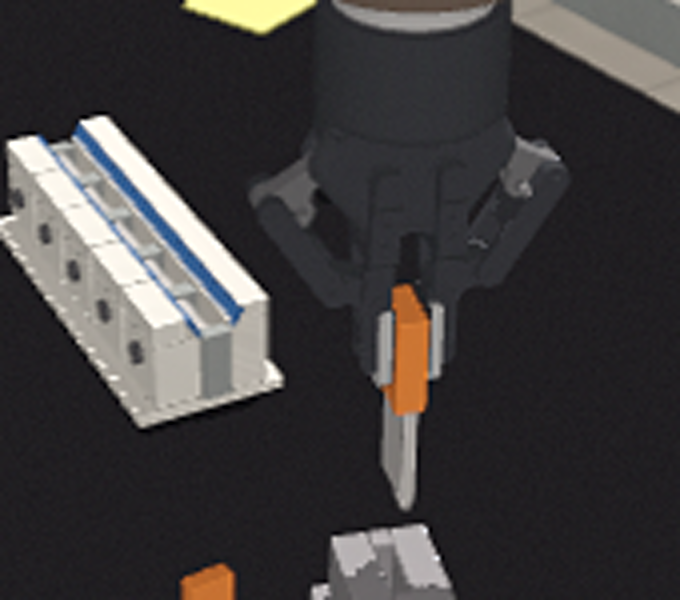

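```bash
python3 - <<'E'
from h import *
o,c=pickle.load(open('w3.pkl','rb'));_,s=pickle.load(open('s3.pkl','rb'));_,t=pickle.load(open('t3.pkl','rb'))
crop(c['frame'],230,140,340,360,3,'pics/w3c.png')
p=o['tool_pos'];M=R.from_rotvec(o['orientation']).as_matrix()
for dz in (66,70,74): print(dz,proj(s,p+M@[0,-15,dz]),proj(s,p+M@[0,15,dz]),'w',proj(c,p+M@[0,15,dz],tp=p,ori=o['orientation']))
E
```

```text
66 [326.85091148 294.4799408 ] [331.6611947  304.95981015] w [280.62816076 250.65030501]
70 [326.79486951 296.28487212] [331.59104207 306.78684145] w [280.66804292 248.00159911]
74 [326.73885697 298.0813111 ] [331.52096477 308.60490754] w [280.70663426 245.43928353]
```

View pics/w3c.png

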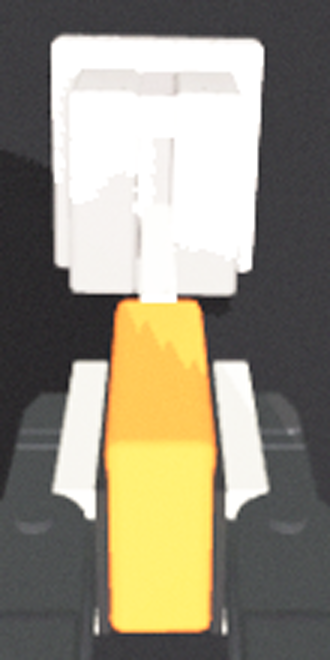

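View pics/t3.png

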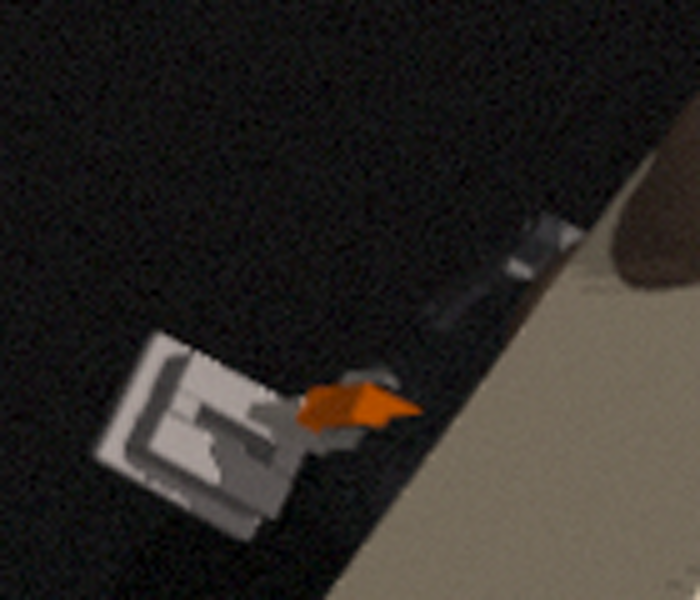

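```bash
python3 go.py 528 -57.2 150 -8.6
```

```text
t 4.9 pos [ 483.5 -276.9  161.8] ang -21.88 tilt [ 0.0014 -0.0015 -1.    ] F [-0.61  0.21 -1.04] M [0.02 0.01 0.05] gap 13.6
delta m [-0.0406 -0.2205  0.0116] roll -13.28
```

>>> jog_arm(
  deltas=[
    [-0.005,-0.03,0,-3],
    [-0.013,-0.07,0,-6],
    [-0.021,-0.115,0,-9],
    [-0.029,-0.16,0,-12],
    [-0.036,-0.2,0.005,-13.3],
    [-0.0406,-0.2205,0.0116,-13.3],
    [-0.0406,-0.2205,0.0116,-13.3],
    [-0.0406,-0.2205,0.0116,-13.3],
  ],
)

```text
clock: 5.9
tool_pos: [528.0, -57.7, 150.1]
orientation: [3.131, -0.235, 0.002]
wrist_force: [0.6, 0.0, -1.6]
finger_gap: 12.9
```

```bash
python3 - <<'E'
from go import *
delta([528,-57.2,150],-8.6)
o=observe();c=capture('wrist');pickle.dump((o,c),open('w4.pkl','wb'));cv2.imwrite('pics/w4.png',c['frame'][:,:,::-1])
E
```

```text
t 5.9 pos [528.  -57.7 150.1] ang -8.58 tilt [ 0.0014 -0.0018 -1.    ] F [ 0.61  0.05 -1.64] M [ 0.01  0.02 -0.  ] gap 12.9
delta m [-0.0001 -0.0005  0.0001] roll 0.02
```

View pics/w4.png

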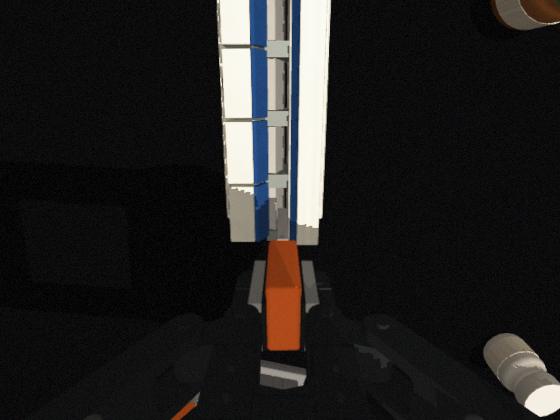

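```bash
python3 - <<'E'
from h import *
o,c=pickle.load(open('w4.pkl','rb'))
f=c['frame'].copy(); f=np.clip(f.astype(float)*1.0,0,255).astype(np.uint8)
crop(f,215,0,345,120,5,'pics/w4a.png');crop(np.clip(f.astype(int)*2,0,255).astype(np.uint8),215,120,345,250,5,'pics/w4b.png')
E
```

```text
(no output)
```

View pics/w4a.png

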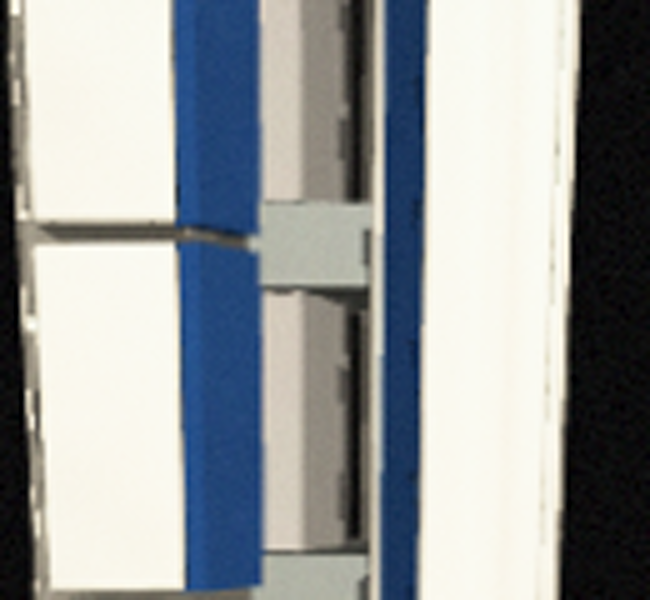

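View pics/w4b.png

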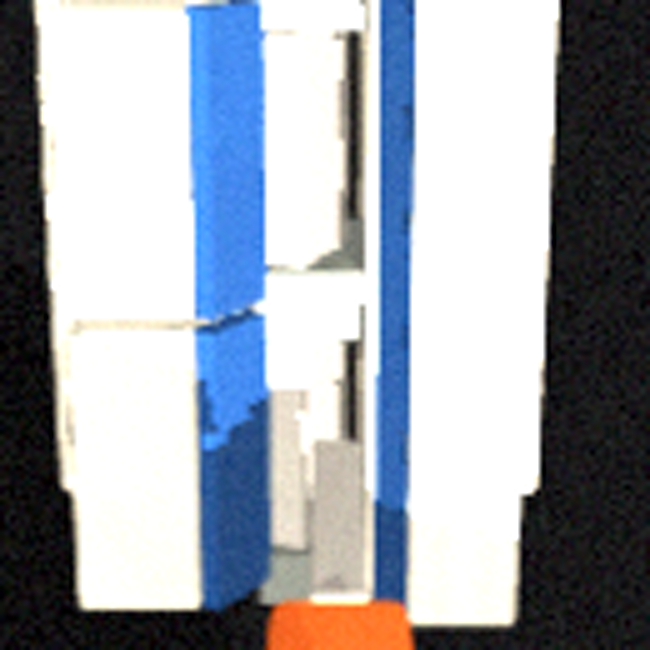

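```bash
python3 - <<'E'
from h import *
o,c=pickle.load(open('w4.pkl','rb'));p=o['tool_pos'];k=dict(tp=p,ori=o['orientation'])
M=R.from_rotvec(o['orientation']).as_matrix()
a=lambda x,y:(215+(x+.5)/5-.5,(y+.5)/5-.5)
b=lambda x,y:(215+(x+.5)/5-.5,120+(y+.5)/5-.5)
yaw=np.radians(-8.6);ex=np.array([np.cos(yaw),np.sin(yaw)]);ey=np.array([-ex[1],ex[0]]);C=np.array([535.7,30.7])
def g(n,q,z=61):
    P=onz(c,q,z,**k)[:2];print(n,P.round(1),'guide',((P-C)@ex).round(1),((P-C)@ey).round(1))
g('seam+22',a(100,230));g('seam-22',b(120,1));g('seam-66',b(130,323))
g('lipR a0',a(428,0));g('lipR a',a(420,540));g('lipR b',b(413,200));g('lipR b',b(409,600))
g('wallface?',a(382,0),61);g('wallface? z49',a(382,0),49);g('wallface? z49',b(365,400),49);
g('lipL',a(175,0));g('lipL',b(200,500));g('endcart',b(140,608));g('endwall',b(500,625))
g('outer a',a(580,0));g('outer b',b(520,600));g('left',b(80,600))
for z in (61,55,49): g('web0 near %d'%z,a(310,203),z);g('web1',a(310,288),z)
for q in ([-3,-15,70],[3,-15,70],[-1.75,-15,70],[1.75,-15,70],[0,-15,19]): 
    r=proj(c,p+M@q,**k);print(q,((r[0]-215)*5,(r[1]-120)*5))
print('tcp guide',(p[:2]-C)@ex,(p[:2]-C)@ey)
E
```

```text
seam+22 [517.1  56.3] guide -22.3 22.5
seam-22 [511.2  12.4] guide -21.5 -21.7
seam-66 [504.4 -30.2] guide -21.9 -64.9
lipR a0 [560.   75.2] guide 17.3 47.6
lipR a [550.6  14.1] guide 17.2 -14.1
lipR b [545.1 -19.1] guide 16.8 -47.8
lipR b [536.6 -77.2] guide 17.0 -106.5
wallface? [554.6  76. ] guide 11.9 47.6
wallface? z49 [555.3  78.7] guide 12.2 50.4
wallface? z49 [534.3 -49.8] guide 10.7 -79.8
lipL [530.5  79.7] guide -12.4 47.6
lipL [509.3 -57.2] guide -13.0 -90.9
endcart [497.6 -72.6] guide -22.2 -107.8
endwall [549.2 -83.1] guide 30.4 -110.5
outer a [577.7  72.6] guide 35.3 47.7
outer b [552.6 -79.6] guide 33.2 -106.5
left [489.2 -70. ] guide -30.9 -106.5
web0 near 61 [542.8  55.4] guide 3.3 25.5
web1 [541.3  45.9] guide 3.3 15.8
web0 near 55 [542.8  56.2] guide 3.3 26.3
web1 [541.3  46.4] guide 3.2 16.4
web0 near 49 [542.9  57. ] guide 3.2 27.1
web1 [541.3  47. ] guide 3.1 16.9
[-3, -15, 70] (np.float64(305.1533310859642), np.float64(425.72907674110127))
[3, -15, 70] (np.float64(351.88827217258563), np.float64(425.7252517770444))
[-1.75, -15, 70] (np.float64(314.889552977927), np.float64(425.7281862961288))
[1.75, -15, 70] (np.float64(342.1517666176615), np.float64(425.72595505559804))
[0, -15, 19] (np.float64(325.35448335617815), np.float64(588.1185325635588))
tcp guide 5.634029433312417 -88.53214095013433
```

```bash
python3 - <<'E'
from h import *
o,c=pickle.load(open('w4.pkl','rb'))
f=np.clip((c['frame'].astype(float)/255)**0.6*255,0,255).astype(np.uint8)
crop(f,255,170,315,245,10,'pics/w4c.png')
E
```

```text
(no output)
```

View pics/w4c.png

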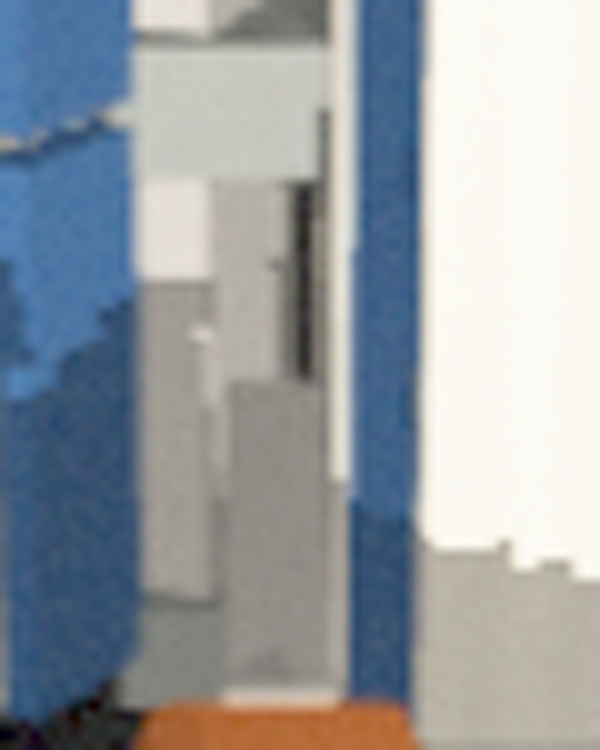

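```bash
python3 - <<'E'
from h import *
o,c=pickle.load(open('w4.pkl','rb'));p=o['tool_pos'];k=dict(tp=p,ori=o['orientation'])
yaw=np.radians(-8.6);ex=np.array([np.cos(yaw),np.sin(yaw)]);ey=np.array([-ex[1],ex[0]]);C=np.array([535.7,30.7])
def g(n,x,y,z):
    P=onz(c,(255+x/10-.45,170+y/10-.45),z,**k)[:2];print(n,z,((P-C)@ex).round(1),((P-C)@ey).round(1))
for z in (49,52): g('web +y',170,180,z); g('web -y',180,600,z);g('web2+',230,45,z)
for z in (80,83): g('blade L',230,380,z);g('blade R',325,380,z)
for z in (49,46): g('wall',328,150,z);g('wall',345,500,z)
g('wall40',322,150,40); g('lip',350,300,49)
E
```

```text
web +y 49 -1.0 -70.6
web -y 49 -0.6 -103.6
web2+ 49 3.4 -60.6
web +y 52 -0.9 -69.8
web -y 52 -0.5 -102.4
web2+ 52 3.4 -59.9
blade L 80 3.7 -75.3
blade R 80 9.8 -75.3
blade L 83 3.8 -74.3
blade R 83 9.8 -74.3
wall 49 10.4 -68.4
wall 49 11.8 -95.5
wall 46 10.5 -69.2
wall 46 11.9 -96.7
wall40 40 10.1 -70.8
lip 49 12.1 -79.8
```

>>> jog_arm(
  deltas=[
    [-0.001,-0.0025,0.0,0],
    [-0.001,-0.0025,0.01,0],
    [-0.001,-0.0025,0.018,0],
    [-0.001,-0.0025,0.024,0],
    [-0.001,-0.0025,0.029,0],
    [-0.001,-0.0025,0.033,0],
    [-0.001,-0.0025,0.033,0],
  ],
)

```text
clock: 6.82
tool_pos: [527.4, -55.3, 116.9]
orientation: [3.131, -0.236, 0.002]
wrist_force: [0.0, -0.5, -0.8]
finger_gap: 13.3
```

```bash
python3 - <<'E'
from go import *
delta([528,-57.2,150],-8.6)
o=observe();c=capture('wrist');pickle.dump((o,c),open('w5.pkl','wb'));
f=np.clip((c['frame'].astype(float)/255)**0.6*255,0,255).astype(np.uint8)
crop(f,215,60,355,260,4,'pics/w5.png')
c=capture('side');pickle.dump((o,c),open('s5.pkl','wb'));crop(c['frame'],200,150,330,290,4,'pics/s5.png')
E
```

```text
t 6.83 pos [527.4 -55.3 116.9] ang -8.62 tilt [ 0.0013 -0.0017 -1.    ] F [ 0.04 -0.47 -0.75] M [ 0.01 -0.04  0.01] gap 13.3
delta m [ 0.0009  0.0018 -0.0331] roll -0.02
```

View pics/w5.png

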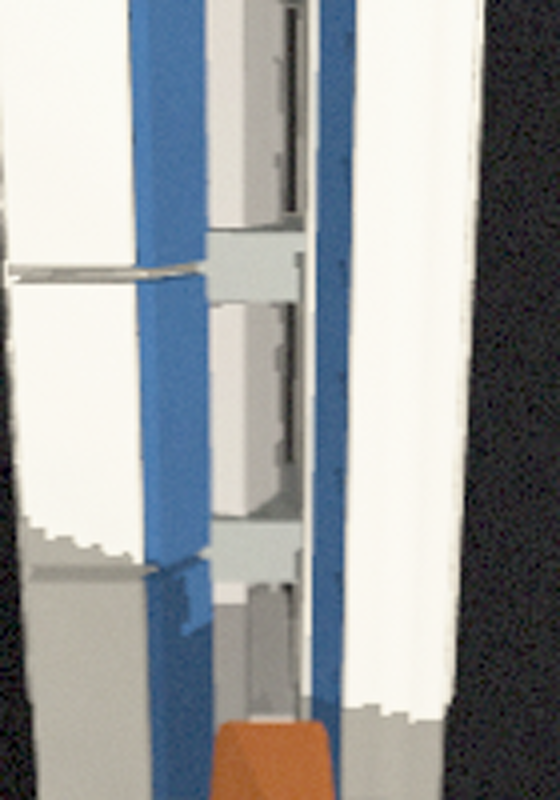

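View pics/s5.png

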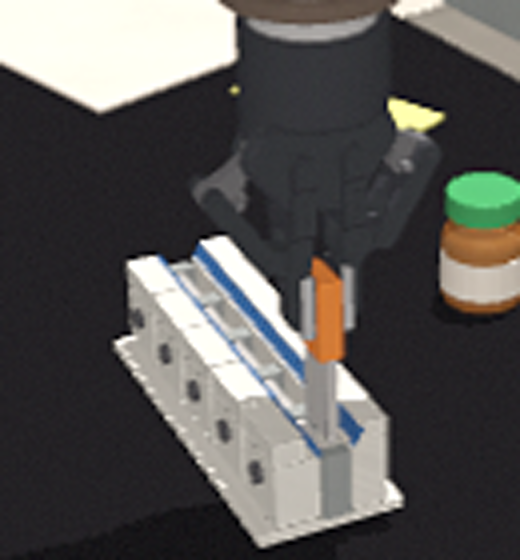

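>>> jog_arm(
  deltas=[
    [0.0,0.001,0,0],
    [0.001,0.001,0,0],
    [0.0015,0.001,0,0],
    [0.0015,0.001,0,0],
  ],
)

```text
clock: 7.42
tool_pos: [529.0, -56.6, 117.3]
orientation: [3.131, -0.236, 0.003]
wrist_force: [-0.4, 0.5, -1.2]
finger_gap: 13.3
```

```bash
python3 go.py 528 -57.2 117 -8.6
```

```text
t 7.42 pos [529.  -56.6 117.3] ang -8.62 tilt [ 0.0019 -0.0019 -1.    ] F [-0.42  0.52 -1.24] M [ 0.01  0.04 -0.  ] gap 13.3
delta m [-0.0009  0.0008  0.0003] roll -0.02
```

>>> jog_arm(
  deltas=[
    [0.001,0,0,0],
    [0.001,0,0,0],
    [0.001,0,0,0],
  ],
)

```text
clock: 7.8
tool_pos: [529.7, -56.7, 117.2]
orientation: [3.131, -0.236, 0.002]
wrist_force: [-4.6, 1.0, 1.2]
finger_gap: 13.0
```

>>> jog_arm(
  deltas=[
    [0.001,0,0,0],
    [0.001,0,0,0],
    [0.001,0,0,0],
  ],
)

```text
clock: 8.18
tool_pos: [530.1, -56.7, 117.2]
orientation: [3.131, -0.236, -0.0]
wrist_force: [-8.7, 1.8, 3.9]
finger_gap: 13.0
```

>>> jog_arm(
  deltas=[
    [-0.0015,0,0,0],
    [-0.0015,0,0.0015,0],
    [-0.0015,0,0.003,0],
    [-0.0015,0,0.003,0],
    [-0.0015,0,0.003,0],
  ],
)

```text
clock: 8.8
tool_pos: [528.7, -56.5, 114.1]
orientation: [3.131, -0.236, -0.0]
wrist_force: [0.3, -0.6, -1.0]
finger_gap: 12.9
```

```bash
python3 go.py 528 -57.2 114 -8.6
```

```text
t 8.8 pos [528.7 -56.5 114.1] ang -8.61 tilt [-2.0e-04 -1.5e-03 -1.0e+00] F [ 0.25 -0.64 -0.98] M [-0.02  0.03  0.01] gap 12.9
delta m [-0.0005  0.0008  0.0001] roll -0.01
```

>>> jog_arm(
  deltas=[
    [0.0008,0,0,0],
    [0.0008,0,0,0],
    [0.0008,0,0,0],
  ],
)

```text
clock: 9.18
tool_pos: [529.5, -56.6, 114.2]
orientation: [3.131, -0.236, -0.0]
wrist_force: [0.3, 0.2, -1.4]
finger_gap: 13.5
```

>>> jog_arm(
  deltas=[
    [0.0007,0,0,0],
    [0.0007,0,0,0],
    [0.0007,0,0,0],
  ],
)

```text
clock: 9.55
tool_pos: [529.8, -56.7, 114.1]
orientation: [3.131, -0.236, -0.002]
wrist_force: [-5.1, 0.5, 1.6]
finger_gap: 13.4
```

>>> jog_arm(
  deltas=[
    [-0.0006,0,0,0],
    [-0.0006,0,0.001,0],
    [-0.0006,0,0.002,0],
    [-0.0006,0,0.003,0],
    [-0.0006,0,0.004,0],
  ],
)

```text
clock: 10.18
tool_pos: [529.3, -56.6, 110.0]
orientation: [3.131, -0.236, -0.001]
wrist_force: [-0.1, 0.0, -0.8]
finger_gap: 13.3
```

>>> jog_arm(
  deltas=[
    [0,0,0.001,0],
    [0,0,0.002,0],
    [0,0,0.003,0],
  ],
)

```text
clock: 10.55
tool_pos: [529.3, -56.6, 106.9]
orientation: [3.131, -0.236, -0.001]
wrist_force: [-0.7, 0.4, -0.9]
finger_gap: 13.1
```

>>> jog_arm(
  deltas=[
    [0,0,0.001,0],
    [0,0,0.002,0],
    [0,0,0.003,0],
  ],
)

```text
clock: 10.92
tool_pos: [529.4, -56.6, 103.9]
orientation: [3.131, -0.236, -0.001]
wrist_force: [0.6, -0.2, -0.3]
finger_gap: 13.1
```

>>> jog_arm(
  deltas=[
    [0,0,0.001,0],
    [0,0,0.002,0],
    [0,0,0.003,0],
  ],
)

```text
clock: 11.3
tool_pos: [529.4, -56.6, 101.0]
orientation: [3.131, -0.236, -0.001]
wrist_force: [-0.5, -0.0, 1.5]
finger_gap: 13.2
```

>>> jog_arm(
  deltas=[
    [0,0,0.001,0],
    [0,0,0.002,0],
    [0,0,0.003,0],
  ],
)

```text
clock: 11.68
tool_pos: [529.4, -56.6, 98.0]
orientation: [3.131, -0.236, -0.001]
wrist_force: [-1.4, -0.1, 4.9]
finger_gap: 13.1
```

>>> jog_arm(
  deltas=[
    [0,0,0.001,0],
    [0,0,0.002,0],
  ],
)

```text
clock: 11.92
tool_pos: [529.4, -56.6, 96.0]
orientation: [3.131, -0.236, -0.001]
wrist_force: [-1.9, 0.8, 3.5]
finger_gap: 13.5
```

>>> jog_arm(
  deltas=[
    [0,0,0.001,0],
    [0,0,0.002,0],
    [0,0,0.003,0],
  ],
)

```text
clock: 12.3
tool_pos: [529.4, -56.6, 92.9]
orientation: [3.131, -0.236, -0.001]
wrist_force: [-1.2, -0.0, 3.1]
finger_gap: 13.5
```

>>> jog_arm(
  deltas=[
    [0,0,0.001,0],
    [0,0,0.002,0],
    [0,0,0.003,0],
  ],
)

```text
clock: 12.68
tool_pos: [529.4, -56.6, 89.8]
orientation: [3.131, -0.236, -0.001]
wrist_force: [-1.6, 0.2, 2.1]
finger_gap: 13.2
```

>>> jog_arm(
  deltas=[
    [-0.0002,0,0.001,0],
    [-0.0004,0,0.002,0],
    [-0.0005,0,0.003,0],
    [-0.0005,0,0.004,0],
  ],
)

```text
clock: 13.18
tool_pos: [529.1, -56.6, 85.8]
orientation: [3.131, -0.236, 0.0]
wrist_force: [3.1, -0.5, 0.7]
finger_gap: 13.4
```

>>> jog_arm(
  deltas=[
    [-0.0005,0,0.001,0],
    [-0.0005,0,0.002,0],
  ],
)

```text
clock: 13.42
tool_pos: [528.7, -56.6, 83.8]
orientation: [3.131, -0.236, 0.0]
wrist_force: [3.2, -0.5, 1.5]
finger_gap: 13.1
```

>>> jog_arm(
  deltas=[
    [0.0006,0,0.0005,0],
    [0.0006,0,0.001,0],
    [0.0006,0,0.0015,0],
    [0.0006,0,0.002,0],
  ],
)

```text
clock: 13.92
tool_pos: [529.2, -56.7, 81.8]
orientation: [3.131, -0.236, 0.0]
wrist_force: [0.8, -0.8, 3.2]
finger_gap: 12.9
```

>>> jog_arm(
  deltas=[
    [0,0,0.0005,0],
    [0,0,0.001,0],
  ],
)

```text
clock: 14.18
tool_pos: [529.2, -56.7, 80.9]
orientation: [3.131, -0.236, 0.0]
wrist_force: [-0.8, -0.1, 5.1]
finger_gap: 13.4
```

>>> jog_arm(
  deltas=[
    [0,0,0.0005,0],
    [0,0,0.0008,0],
    [0,0,0.0008,0],
  ],
)

```text
clock: 14.55
tool_pos: [529.2, -56.7, 80.3]
orientation: [3.131, -0.236, 0.0]
wrist_force: [-0.7, -0.5, 7.0]
finger_gap: 13.3
```

```bash
python3 - <<'E'
from go import *
delta([529.2,-56.7,81],-8.6)
o=observe();c=capture('side');pickle.dump((o,c),open('s6.pkl','wb'));crop(c['frame'],220,170,330,290,5,'pics/s6.png')
E
```

```text
t 14.55 pos [529.2 -56.7  80.3] ang -8.61 tilt [ 2.0e-04 -1.7e-03 -1.0e+00] F [-0.69 -0.47  7.05] M [ 0.01  0.05 -0.04] gap 13.3
delta m [ 0.      0.     -0.0007] roll -0.01
```

View pics/s6.png

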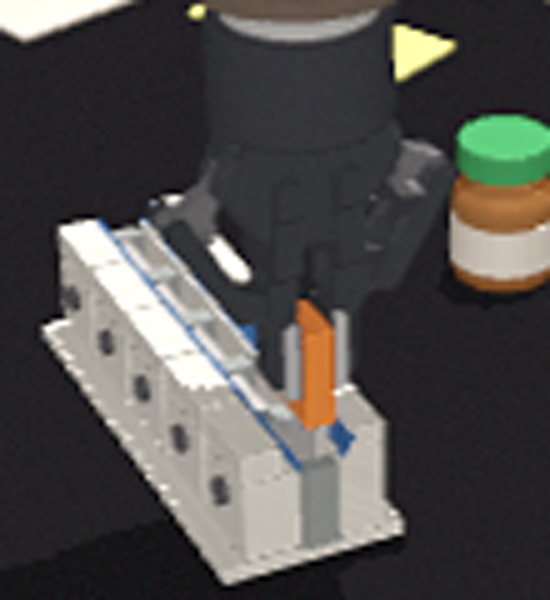

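>>> jog_arm(
  deltas=[
    [0,0,0,0],
    [0,0,0,0],
    [0,0,0,0],
    [0,0,0,0],
  ],
  jaw=40,
)

```text
clock: 15.1
tool_pos: [529.1, -56.7, 80.3]
orientation: [3.131, -0.236, 0.0]
wrist_force: [-0.0, -0.1, 0.3]
finger_gap: 33.8
```

```bash
python3 - <<'E'
from go import *
delta([529.2,-56.7,200],-8.6)
o=observe();c=capture('wrist');pickle.dump((o,c),open('w7.pkl','wb'));cv2.imwrite('pics/w7.png',c['frame'][:,:,::-1])
E
```

```text
t 15.1 pos [529.1 -56.7  80.3] ang -8.61 tilt [-0.     -0.0017 -1.    ] F [-0.01 -0.12  0.26] M [0.01 0.   0.01] gap 33.8
delta m [ 1.000e-04  2.000e-04 -1.197e-01] roll -0.01
```

View pics/w7.png

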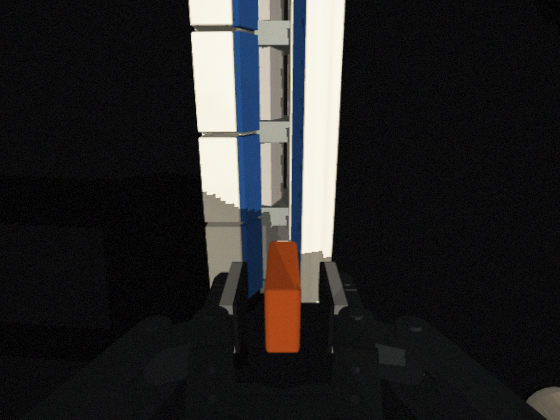

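The handle at columns 266–299 is clear of both pads, at about 243 and 322. Retreating straight up, then sideways so the fixed cameras can see the blade.

>>> jog_arm(
  deltas=[
    [0,0,-0.01,0],
    [0,0,-0.03,0],
    [0,0,-0.06,0],
    [0,0,-0.09,0],
    [0,0,-0.12,0],
    [0,0,-0.14,0],
    [0,0,-0.15,0],
    [0,0,-0.15,0],
  ],
)

```text
clock: 16.15
tool_pos: [529.2, -56.4, 230.7]
orientation: [3.131, -0.236, 0.001]
wrist_force: [0.2, 0.8, -1.1]
finger_gap: 34.3
```

>>> jog_arm(
  deltas=[
    [-0.02,-0.03,0,0],
    [-0.04,-0.08,0,0],
    [-0.06,-0.13,0,0],
    [-0.08,-0.18,0,0],
    [-0.1,-0.22,0,0],
    [-0.1,-0.24,0,0],
    [-0.1,-0.24,0,0],
  ],
)

```text
clock: 17.02
tool_pos: [465.8, 196.8, 229.2]
orientation: [3.131, -0.232, -0.001]
wrist_force: [0.0, 0.5, 0.8]
finger_gap: 34.5
```

```bash
python3 - <<'E'
from go import *
delta([529.2,-56.7,200],-8.6)
for n in ('side','top'):
    c=capture(n);pickle.dump(c,open(n[0]+'8.pkl','wb'));cv2.imwrite(f'pics/{n}8.png',c['frame'][:,:,::-1])
    if n=='side': crop(c['frame'],220,170,330,290,5,'pics/s8.png')
    else: crop(c['frame'],212,195,352,285,5,'pics/t8.png')
E
```

```text
t 17.02 pos [465.8 196.8 229.2] ang -8.49 tilt [-7.0e-04 -2.2e-03 -1.0e+00] F [0.03 0.48 0.75] M [-0.02 -0.    0.02] gap 34.5
delta m [0.1001 0.2413 0.0297] roll 0.11
```

View pics/s8.png

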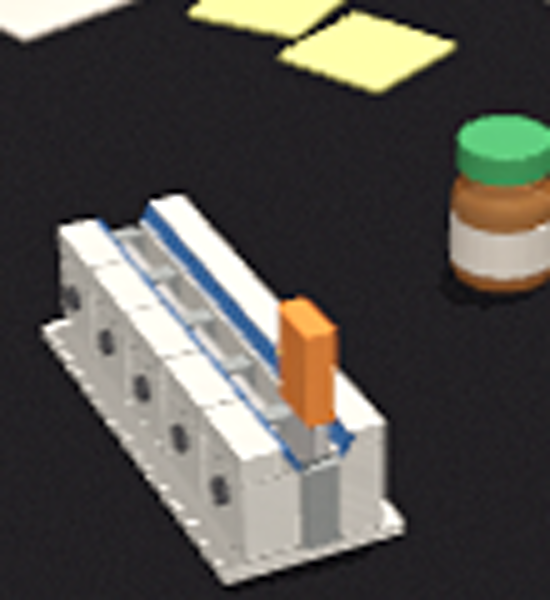

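View pics/t8.png

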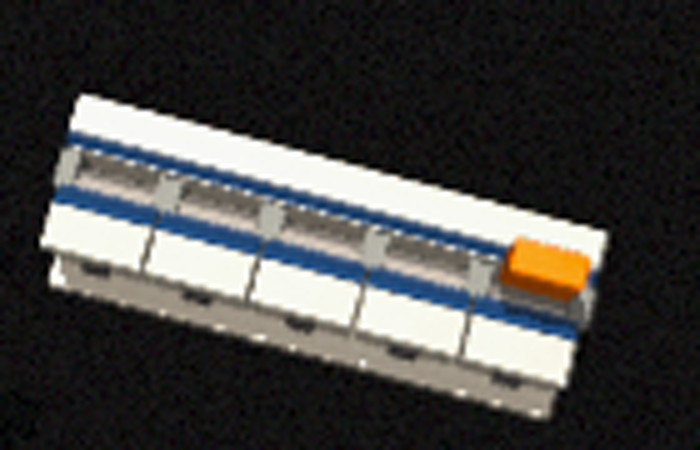

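View pics/top8.png

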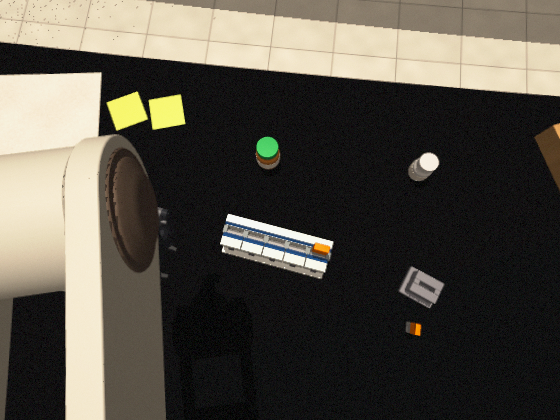

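```bash
python3 - <<'E'
from h import *
ang=np.radians(-8.6)
for f,n,x0,y0 in (('s8.pkl','side',220,170),('t8.pkl','top',212,195)):
    c=pickle.load(open(f,'rb'));a=c['frame'].astype(int)
    m=(a[...,0]>140)&(a[...,1]<a[...,0]*.75)&(a[...,2]<90);m[:y0]=0;m[285:]=0;m[:,:x0]=0;m[:,352:]=0
    ys,xs=np.nonzero(m);print(n,'obs bbox',xs.min(),xs.max(),ys.min(),ys.max(),'cen',xs.mean(),ys.mean())
    for bz in (8,11,14,17):
        P=[]
        for x in(-7,7):
            for y in(-15,15):
                for z in(50,96):
                    P.append(proj(c,[529.2+x*np.cos(ang)-y*np.sin(ang),-56.7+x*np.sin(ang)+y*np.cos(ang),bz+z]))
        P=np.array(P);print(bz,P.min(0).round(1),P.max(0).round(1))
for a,b,n in (('side0.pkl','s8.pkl','side'),('top0.pkl','t8.pkl','top')):
    A=pickle.load(open(a,'rb'))['frame'].astype(int);B=pickle.load(open(b,'rb'))['frame'].astype(int)
    d=np.abs(A-B).sum(2)
    R={'side':{'amber':(305,190,335,232),'white':(408,252,437,297),'weight':(168,198,190,224)},'top':{'amber':(253,134,284,172),'white':(406,150,442,184),'weight':(126,260,156,284)}}[n]
    for k,(x0,y0,x1,y1) in R.items(): print(n,k,np.percentile(d[y0:y1,x0:x1],[50,90,99]))
E
```

```text
side obs bbox 276 330 206 255 cen 295.7907608695652 230.25
8 [274.7 229.6] [287.3 256.8]
11 [274.6 228.4] [287.3 255.6]
14 [274.6 227.2] [287.2 254.4]
17 [274.5 225.9] [287.2 253.2]
top obs bbox 314 329 243 253 cen 321.44347826086954 247.7826086956522
8 [310.9 242.1] [330.1 255.7]
11 [311.  241.9] [330.3 255.6]
14 [311.2 241.7] [330.5 255.4]
17 [311.3 241.5] [330.7 255.3]
side amber [ 4.  8. 13.]
side white [ 4.  7. 12.]
side weight [ 4.  8. 12.]
top amber [ 8.   22.   37.23]
top white [ 7.   23.7  41.77]
top weight [188.   337.   401.62]
```

View pics/side8.png

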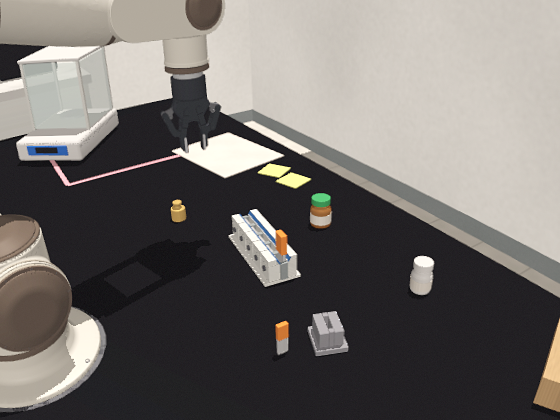

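```bash
python3 -c "
from bench import *
print(job_done())"
```

```text
the job is handed in; nothing more can be done
None
```

I left the blade in gap 1 (the guide's -y end), fully home and upright, let go of it, and handed the job in at about 17 s. It was the first gap I tried. Because it clearly gave the light drag, I did not probe the other four.

- **Drag in gap 1:** after correcting for the blade's weight, pushing down took about 6 N as the leaf was met. It then stayed at about 3–5 N, fell to about 2–3 N while I held the blade off the wall, and rose only as the floor pad was reached. Held slightly off the wall, the blade was pushed sideways with about 3 N. Both match the description of the right gap.
- **Forces:** the hardest press was about 9 N sideways, on the sloping lip while finding the wall, and about 8 N down with the blade on the floor pad. Both are well under the 25 N limit.
- **Last checks:**
  - The side view puts the blade's bottom edge about 11 mm up, good to about 2 mm; home is 12 mm. It shows the blade upright.
  - The amber jar, the white jar and the brass weight have not moved in the side view.
  - The top view agrees for the two jars, but there the arm hid the weight, so the weight was confirmed from one view only.

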